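Mix the flux bottle on the touch mixer

ROBOT

A 6-joint arm with a two-finger parallel gripper is mounted at the origin on the work surface. World frame = base frame: x ahead of the robot, y to its left, z up, the work surface at z = 0. Lengths are in m, angles in rad, forces in N, time in s.
With the tool pointing down it reaches from about 0.35 to 0.85 m from the base axis. Payload 8.1 kg.
Tool frame: the origin (TCP) lies on the centre line of the jaws, within the pads' length; the fingertips stand 19 mm ahead of it and the grasp point (between the pads) is the TCP (robot.tips_ahead is the distance from the TCP to the fingertips, in m); y points along the fingers, z is the direction in which the jaws open and shut, and the axes are right-handed (so a half turn about y gives the same grasp; the last joint's range is limited). The gripper opens to 93 mm and grips with 3 to 60 N. Pads are 15 mm wide; open, the fingers measure 128 mm over their backs; the gripper's body (75 mm by 188 mm) begins 65 mm behind the grasp point.
Start: joints at [-1.204, 0.13, 1.488, -0, 1.523, -0.085], TCP at [0.262, -0.54, 0.238] pointing down, gripper open.
Joint ranges: [-2.96, 2.96], [-0.89, 2.26], [0.02, 2.5], [-1.34, 4.48], [0, 2.73], [-2.66, 2.66]. Speed limits (rad/s): [2.39, 2.39, 2.79, 3.14, 3.14, 3.14].

INTERFACE

Orientations are given as a rotation vector (axis times angle).
In Python, from plant import robot, imaging, models gives the robot as it stands.
- The arm moves only by the tool carry_out, never from a script. Its argument "motion" is one flat list of numbers, 7 for each row, row after row: the shift along the tool's x, y, z in m, then the turn, a rotation vector about the tool's x, y, z in degrees, then the opening, from -1 (shut) to 1 (fully open). A call has exactly 5 rows; each row shifts and turns the pose as measured when the row begins, along the tool's axes as they then stand; what a row does not reach is not made up. A row lasts 1/10 s, in which the tool goes at most 50 mm and 8.59 degrees, less where a joint would pass 70% of its speed; a pose out of reach is approached as far as the arm can. A call is refused whole if a number of a shift passes 0.05 or a number of a turn 8.59, either way. A call with a gripper value outside its range is refused whole. The fingers move at their own pace and stop on an object; "squeeze" is the grip in N (left out, the last holds). Time passes only in rows, so rows that do not move let the fingers close, or fill a call up. It gives the time, the measured TCP pose, the force and the opening at its end, in the units of the state.
- robot.read_state(): the state, without advancing time (a new reading comes with each control period).
- imaging.read_camera(name): name is "side" or "top"; returns the picture (420x560x3 uint8, blue, green, red); there is no depth.
- imaging.camera_model(name): a dict with "K" (3x3 intrinsics, pixels), "position" and "orientation" of the camera in the world. Camera axes: x right, y down, z forward; pixel columns grow to the right and rows downward; lengths in m; the calibration is good to about 2 mm. A picture is of the moment at which its call begins. camera_model takes no time and is no camera call.
- robot.close_job(): hands the job in, once; it reports no verdict.
Trained networks look in the newest picture that a camera, given by its name, has taken for a name from the list of things; names that differ only in an ending like _2 or _b are one class to them, and where a whole thing is asked for, a point or a joint stands for the part that bears it (a point fixed in the world has none). Each returns a list of dicts, best first, with "confidence" (0 to 1); they miss things now and then, are a little off and sometimes report something else, mostly with a low value. They report only what shows in the picture. A call takes as long as a camera call. They do not tell look-alikes from the thing itself.
- models.outline_of(camera, thing): "pixels" (420x560 bool, what is visible of it) and "pixel" ([column, row] in pixels, amid what is visible of it).
The state is a dict: "t": time; "q": joint angles; "dq": joint speeds; "joint_torque": joint torques, N m; "tool_pos": TCP position; "orientation": TCP orientation; "force": force on the tool from outside, world axes, zero at the start; "wrist_torque": the same for the moment, N m; "opening": finger opening in m.
Only numpy, scipy, OpenCV 4.12 (cv2) and the standard library are available. Lean on these libraries where they do the work, as an engineer would, in place of code of your own. Each camera call takes 0.05 s, during which the arm holds its last target.

TASK

Take the narrow-necked flux bottle, set it upright in the round rubber cup on top of the bench mixer and press it down until the sprung cup is fully depressed; keep it fully down for at least one second. Then lift it off and leave it standing upright inside the square metal drip tray. Keep the bottle upright throughout and leave the other things on the bench where they are.

Things in the scene. Friction and masses are not known exactly. Their poses are not given: they have to be found in the camera images.
- bottle: White plastic flux bottle with paper label, loose, about 0.15 to 0.31 kg: straight round body 50 mm diameter from the base to 80 mm up, shoulder narrowing to 92 mm, black cap 30 mm diameter up to 112 mm (total height). It is the only container with a narrow neck. Origin: centre of its underside, z up along the bottle. It stands on the bench.
- mixer: Grey bench mixer, fixed to the bench: housing 150 x 115 mm (x, y), 77 mm high, with a metal collar of 88 mm diameter up to 85 mm. Origin: centre of its underside, z up. The sprung rubber cup sits in the middle of its top.
- pad_face (a point): Centre of the upper face (floor) of the mixer's black rubber cup, on which the bottle stands; it moves with the cup. 109 mm above the bench when the cup is up, 97 mm when fully down. Cup: outer diameter 78 mm, inner diameter 66 mm, rim 5 mm above this floor. z up.
- pad (a joint): How far the mixer's sprung cup is pressed straight down, in m: 0 = up, 0.012 = fully down (hard stop). Spring: it starts to move at about 4 N and is fully down at about 12 N; it comes back up by itself. The bottle's weight alone does not press it down.
- tray: Square aluminium drip tray, 120 x 120 mm, fixed to the bench, rim 10 mm high and 4 mm thick. Origin: centre of its underside; x and y along its sides, z up.
- tray_floor (a point): Centre of the tray's inner floor, on which the bottle has to stand, 5 mm above the bench.
- jar: Bystander: squat white plastic jar with black lid, 68 mm diameter, 58 mm high, no neck. Origin: centre of its underside.
- can: Bystander: straight white plastic canister with black lid, 57 mm diameter, 96 mm high, no neck. Origin: centre of its underside.
- screwdriver: Bystander: screwdriver about 200 mm long, lying. Origin: centre of its underside.
- memory: Bystander: flat green memory module 133 x 30 x 5 mm. Origin: centre of its underside.
- spool: Bystander: grey solder spool, 60 mm diameter, 45 mm high, standing on a flange. Origin: centre of its underside.
- bracket: Bystander: flat steel slot bracket 120 x 18 mm with one end bent up 16 mm. Origin: centre of its underside.
- mug: Bystander: white mug, 80 mm diameter, 90 mm high. Origin: centre of its underside.
There are look-alikes about, which are no part of the job. Leave any pink or yellow look-alike of the bottle alone.

How it is judged:
On the way:
1. the bottle, upright and standing in the mixer's cup, presses the cup fully down (within 1.5 mm of its stop) for one second (value of joint pad above 0.0105 m and contact force between bottle and mixer above 3 N and horizontal distance between bottle and pad_face below 0.014 m and angle between bottle's own z axis and vertical below 0.15 rad), for 1 s.
At the end, for the whole second after the job is handed in: The bottle stands upright (within 0.08 rad) and at rest on the tray's floor, wholly inside its rim (base within 4 mm of the floor's height, centre within 36 mm of the tray's centre along each side); the mixer's cup is back up (within 2 mm) (x of bottle in the frame of tray_floor between -0.036 and 0.036 m and y of bottle in the frame of tray_floor between -0.036 and 0.036 m and z of bottle in the frame of tray_floor between -0.004 and 0.004 m and angle between bottle's own z axis and vertical below 0.08 rad and linear speed of bottle below 0.02 m/s and value of joint pad below 0.002 m); the robot touches nothing.
It fails at once if the bottle is tipped over (more than 0.5 rad) (angle between bottle's own z axis and vertical above 0.5 rad).
It fails at once if another thing on the bench is moved by more than 30 mm (distance of any of jar, can, screwdriver, memory, spool, bracket, mug from where it was at the start of the episode above 0.03 m).
It also fails if it takes over 58 s, if anything falls off the work surface, if the arm or the gripper's body presses on something with over 40 N, if the wrist force passes 120 N, or if a joint passes its speed limit or range.

## Working session

There is one attempt and no reset: what is moved stays moved. The work goes in short steps, Python scripts to look and compute and a tool call to move; the robot and the scene stay as the last step left them, time stands still between calls to the robot, and variables do not carry over. Pictures are saved under pics/ and viewed, and the job is handed in when it is done.

Besides the shell and the picture viewer there is one more tool, called after "Emit:" by a JSON object that holds its "api" and its "payload", one argument or row to a line. carry_out: Moves the arm, as the interface text tells. Its arguments: {"type":"object","properties":{"motion":{"type":"array","items":{"type":"number"}},"squeeze":{"type":"number"}},"required":["motion"]}

```bash
ls; mkdir -p pics; cat > h.py <<'E'
import numpy as np,cv2
from plant import robot,imaging,models
from scipy.spatial.transform import Rotation as R
def rot(c):
    o=np.array(c["orientation"]); return R.from_rotvec(o).as_matrix() if o.size==3 else o.reshape(3,3)
def ray(cam,px):
    c=imaging.camera_model(cam);d=np.linalg.inv(c["K"])@np.array([px[0],px[1],1.]);return np.array(c["position"]),rot(c)@d
def onz(cam,px,z):
    p,d=ray(cam,px);return p+d*(z-p[2])/d[2]
def proj(cam,P):
    c=imaging.camera_model(cam);v=rot(c).T@(np.array(P)-c["position"]);q=np.array(c["K"])@v;return q[:2]/q[2]
E
python3 - <<'E'
from h import *
print(robot.read_state())
for n in("side","top"):
    cv2.imwrite(f"pics/{n}0.png",imaging.read_camera(n)); print(imaging.camera_model(n))
    for t in ("bottle","mixer","pad_face","tray"):
        for r in models.outline_of(n,t): 
            ys,xs=np.nonzero(r["pixels"]); print(n,t,round(r["confidence"],2),r["pixel"],xs.min(),xs.max(),ys.min(),ys.max())
E
```

```text
pics
{'t': 0.0, 'q': array([-1.20439040e+00,  1.31153662e-01,  1.48927708e+00,  5.62854027e-06,
        1.52298726e+00, -8.54123337e-02]), 'dq': array([-8.59450935e-05, -5.37980734e-05,  1.50620128e-03, -8.46953983e-04,
        7.96628479e-05,  4.04489802e-04]), 'joint_torque': array([ 1.04515522e-03, -5.59831274e+01, -4.91765463e+01,  7.68682547e-02,
        3.54440894e-02, -1.52534649e-04]), 'tool_pos': array([ 0.26178547, -0.53928761,  0.2365931 ]), 'orientation': array([-0.45319311,  1.97257176, -1.96891545]), 'force': array([ 0.26539087, -0.37832379, -0.15909081]), 'wrist_torque': array([ 0.02580476, -0.03280654,  0.01108176]), 'opening': 0.09282677354502275}
{'K': array([[530.10366029,   0.        , 282.52263307],
       [  0.        , 530.10366029, 212.46009071],
       [  0.        ,   0.        ,   1.        ]]), 'position': array([ 0.47466822, -0.83994691,  1.09200582]), 'orientation': array([-2.38188405,  0.12000274, -0.04139399])}
side bottle 0.85 [290.2, 151.8] 280 296 132 167
side bottle 0.84 [312.7, 211.7] 303 321 192 230
side bottle 0.83 [229.4, 178.2] 222 239 159 195
[... 292 characters left out ...]
side tray 0.77 [306.5, 280.5] 281 331 258 301
{'K': array([[491.83274319,   0.        , 276.37320116],
       [  0.        , 491.83274319, 212.51612072],
       [  0.        ,   0.        ,   1.        ]]), 'position': array([0.29788428, 0.0839917 , 1.3332516 ]), 'orientation': array([-2.14210139,  2.08149052, -0.21967847])}
top bottle 0.92 [243.8, 258.0] 233 252 249 269
top bottle 0.85 [260.0, 185.4] 251 268 173 197
top bottle 0.85 [161.3, 196.0] 149 174 184 208
top bottle 0.75 [197.1, 265.3] 186 209 253 273
top bottle 0.54 [252.0, 224.6] 245 263 212 234
top mixer 0.9 [426.3, 234.3] 397 456 200 265
top pad_face 0.63 [435.6, 226.3] 418 449 213 243
top tray 0.62 [328.5, 204.3] 302 351 179 229
```

```bash
python3 - <<'E'
from h import *
a=cv2.imread("pics/side0.png");b=cv2.imread("pics/top0.png")
cv2.imwrite("pics/s1.png",cv2.resize(a[110:280,180:350],None,fx=3.5,fy=3.5,interpolation=2))
cv2.imwrite("pics/t1.png",cv2.resize(b[150:300,130:330],None,fx=4,fy=4,interpolation=2))
E
```

```text
(no output)
```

View pics/side0.png

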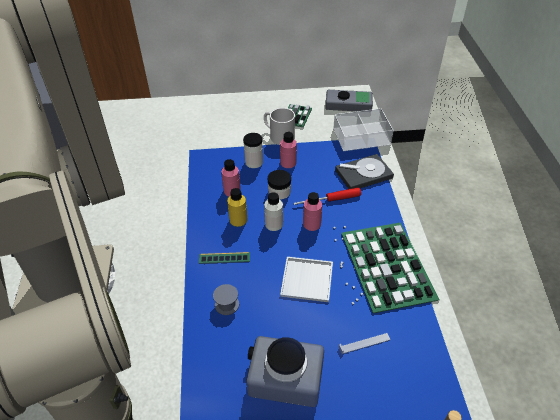

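View pics/top0.png

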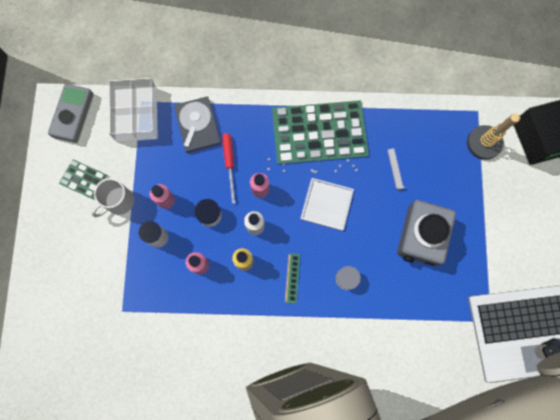

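View pics/s1.png

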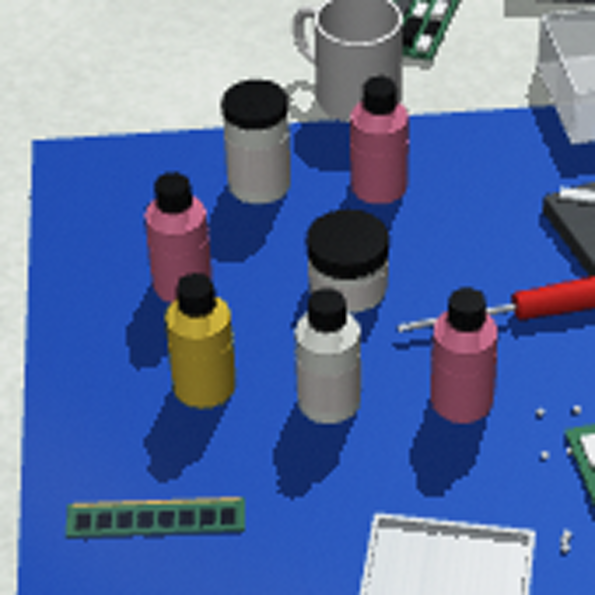

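View pics/t1.png

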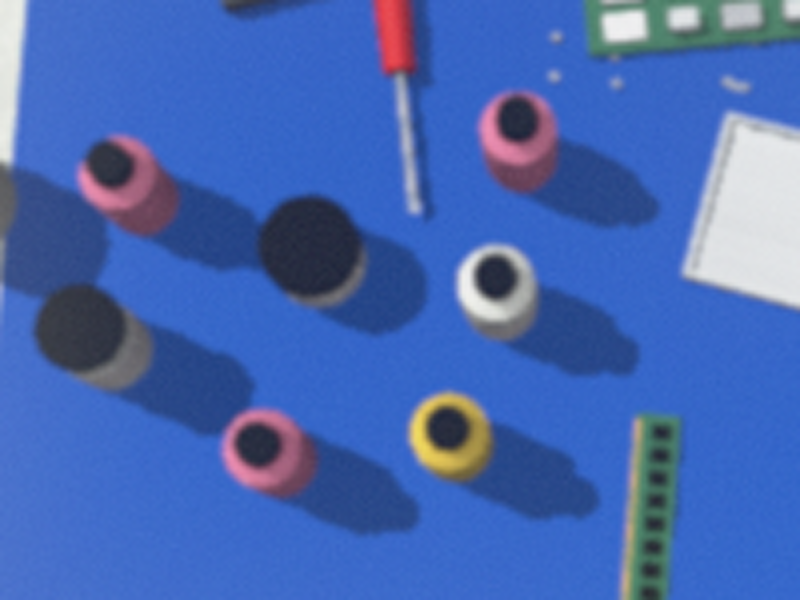

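Candidates: 
- White narrow-neck bottle: side (273,211), top (254,222).
- Pink bottles: side (289,152), (312,212) and (230,178).
- Yellow bottle: side (237,207).
- Can: side (253,150). Jar: side (279,185).

Both crops show the first is the only white one with a narrow neck, so that is my choice.

```bash
python3 - <<'E'
from h import *
def tri(t,s):
    A=[];b=[]
    for cam,px in(("top",t),("side",s)):
        p,d=ray(cam,px);d/=np.linalg.norm(d);M=np.eye(3)-np.outer(d,d);A.append(M);b.append(M@p)
    return np.linalg.solve(sum(A),sum(b))
f=lambda x,y:(130+x/4-.375,150+y/4-.375)
for n,p,z in (("bottle",f(496,277),.112),("pinkR",f(518,118),.112),("yellow",f(448,428),.112),("jar",f(310,245),.058),("pinkL",f(260,443),.112),("pinkFar",f(110,163),.112),("can",f(80,327),.096)):
    print(n,onz("top",p,z).round(4))
print("bottle side",onz("side",(180+327/3.5,110+303/3.5),.112).round(4), tri(f(496,277),(180+327/3.5,110+303/3.5)))
a=cv2.imread("pics/side0.png");b=cv2.imread("pics/top0.png")
cv2.imwrite("pics/s2.png",cv2.resize(a[245:410,235:400],None,fx=3.6,fy=3.6,interpolation=2))
cv2.imwrite("pics/t2.png",cv2.resize(b[140:280,290:470],None,fx=4,fy=4,interpolation=2))
print(onz("top",(425,390),.3),R.from_rotvec(robot.read_state()["orientation"]).as_matrix())
E
```

```text
bottle [0.5368 0.145  0.112 ]
pinkR [0.6414 0.1348 0.112 ]
yellow [0.4402 0.1712 0.112 ]
jar [0.5654 0.2717 0.058 ]
pinkL [0.4275 0.2875 0.112 ]
pinkFar [0.604  0.3947 0.112 ]
can [0.4998 0.4094 0.096 ]
bottle side [0.5435 0.1414 0.112 ] [0.5409102  0.14564773 0.10676215]
[ 0.16191119 -0.21966101  0.3       ] [[-8.99683379e-01 -4.10851519e-05  4.36543029e-01]
 [-4.36543030e-01  3.58068825e-05 -8.99683378e-01]
 [ 2.13323833e-05 -9.99999999e-01 -5.01502938e-05]]
```

View pics/s2.png

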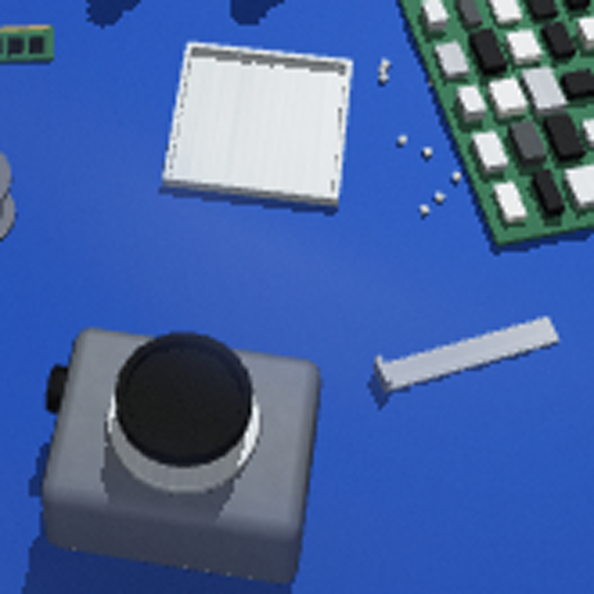

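View pics/t2.png

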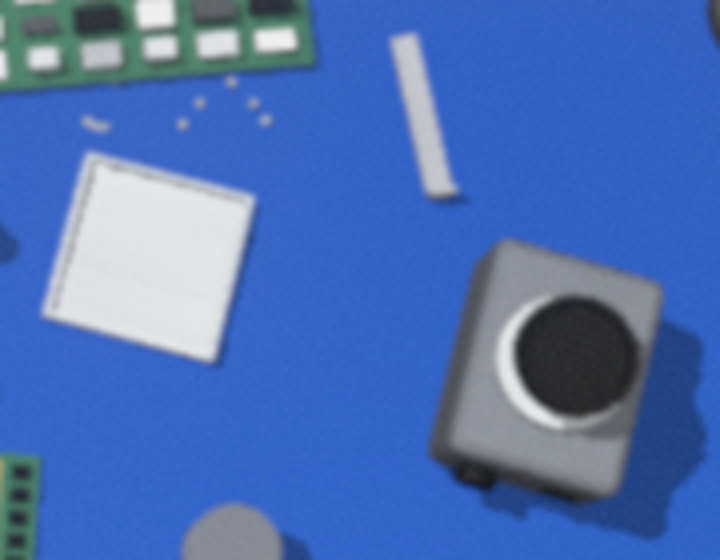

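```bash
cat >> h.py <<'E'
from scipy.optimize import minimize,least_squares
th=np.linspace(0,2*np.pi,40,endpoint=False)
def rings(spec):
    return np.vstack([np.c_[r*np.cos(th),r*np.sin(th),0*th+z] for r,z in spec])
BOT=rings([(.025,0),(.025,.08),(.015,.092),(.015,.112)])
def sil(cam,P):
    c=imaging.camera_model(cam);v=(P-c["position"])@rot(c);q=v@np.array(c["K"]).T;q=q[:,:2]/q[:,2:]
    return q
def botmask(cam,xy,s=8,box=None):
    m=np.zeros((420*4,560*4),np.uint8)
    n=len(th)
    q=sil(cam,BOT+[xy[0],xy[1],0])
    for a in range(3):
        h=cv2.convexHull(((q[a*n:(a+2)*n]+.5)*4-.5).astype(np.float32)); cv2.fillPoly(m,[np.round(h).astype(np.int32)],1)
    return cv2.resize(m.astype(np.float32),(560,420),interpolation=cv2.INTER_AREA)
def fitbot(cam,mask,x0):
    f=lambda p:np.abs(botmask(cam,p)-mask).sum()
    r=minimize(f,x0,method="Nelder-Mead",options=dict(initial_simplex=[x0,[x0[0]+.01,x0[1]],[x0[0],x0[1]+.01]],xatol=2e-4,fatol=.2))
    return r.x,r.fun/mask.sum()
E
python3 - <<'E'
from h import *
imaging.read_camera("top");imaging.read_camera("side")
for cam,px in(("top",(252,224)),("side",(273,211))):
    for r in models.outline_of(cam,"bottle"):
        if np.hypot(r["pixel"][0]-px[0],r["pixel"][1]-px[1])<6:
            print(cam,fitbot(cam,r["pixels"].astype(np.float32),[.54,.143]))
# own colour segmentation
for cam,box in(("top",(240,205,270,238)),("side",(260,188,286,234))):
    im=cv2.imread(f"pics/{cam}0.png").astype(int);b,g,r=im[...,0],im[...,1],im[...,2]
    m=((b-r)<45).astype(np.float32); k=np.zeros_like(m);k[box[1]:box[3],box[0]:box[2]]=1;m*=k
    m2=m.copy(); print(cam,m2.sum(),fitbot(cam,m2,[.54,.143]))
    cv2.imwrite(f"pics/m_{cam}.png",cv2.resize(m2[box[1]-5:box[3]+5,box[0]-5:box[2]+5]*255,None,fx=6,fy=6))
# cup: outer rim ring r=.039 z=.114 ; dark blobs
for cam,box,x0 in(("top",(405,203,455,250),(.45,-.24)),("side",(260,335,312,377),(.45,-.24))):
    im=cv2.imread(f"pics/{cam}0.png");m=(im.max(2)<62).astype(np.uint8)
    k=np.zeros_like(m);k[box[1]:box[3],box[0]:box[2]]=1;m=m*k
    n,l,s,c=cv2.connectedComponentsWithStats(m);i=1+np.argmax(s[1:,4]);m=(l==i).astype(np.float32);print(cam,s[i],c[i])
    def cup(p):
        M=np.zeros((1680,2240),np.uint8);q=sil(cam,rings([(.039,.114),(.039,.1)])+[p[0],p[1],0]);h=cv2.convexHull(((q+.5)*4-.5).astype(np.float32));cv2.fillPoly(M,[np.round(h).astype(np.int32)],1);return cv2.resize(M.astype(np.float32),(560,420),interpolation=cv2.INTER_AREA)
    x0=onz(cam,c[i],.11)[:2]
    r=minimize(lambda p:np.abs(cup(p)-m).sum(),x0,method="Nelder-Mead",options=dict(initial_simplex=[x0,x0+[.01,0],x0+[0,.01]]));print(x0,r.x,r.fun/m.sum())
# tray from white
for cam,box in(("top",(295,170,358,236)),("side",(274,250,340,308))):
    im=cv2.imread(f"pics/{cam}0.png").astype(int);m=((im[...,0]-im[...,2])<60).astype(np.uint8)
    k=np.zeros_like(m);k[box[1]:box[3],box[0]:box[2]]=1;m*=k
    n,l,s,c=cv2.connectedComponentsWithStats(m);i=1+np.argmax(s[1:,4])
    cs,_=cv2.findContours((l==i).astype(np.uint8),0,2);rc=cv2.minAreaRect(cs[0]);pts=np.array([onz(cam,p[0],.008)[:2] for p in cs[0]],np.float32)
    print(cam,"tray",s[i],onz(cam,c[i],.008),cv2.minAreaRect(pts))
E
```

```text
top (array([0.5383267 , 0.14567237]), np.float64(0.05452127659574468))
side (array([0.54232257, 0.1474225 ]), np.float64(0.10290294627383016))
top 358.0 (array([0.53927017, 0.14635274]), np.float64(0.0780377094972067))
side 736.0 (array([0.54286536, 0.14840377]), np.float64(0.19149116847826086))
top [420 215  29  29 648] [433.95679012 228.72376543]
[ 0.52504573 -0.31123818] [ 0.52794157 -0.31137812] 0.2347608024691358
side [ 267  338   38   37 1085] [285.39815668 355.98525346]
[ 0.5280133 -0.3155036] [ 0.52865243 -0.31175238] 0.09101382488479262
top tray [ 301  179   53   52 1916] [ 0.60439288 -0.0512254   0.008     ] ((0.6052346229553223, -0.05116672068834305), (0.12273282557725906, 0.12250161170959473), 76.11986541748047)
side tray [ 280  257   53   46 1948] [ 0.6083391  -0.05577706  0.008     ] ((0.6085079908370972, -0.0531134307384491), (0.12634976208209991, 0.11992798000574112), 76.0109634399414)[ WARN:0@8.220] global loadsave.cpp:1063 imwrite_ Unsupported depth image for selected encoder is fallbacked to CV_8U.
```

Emit:
{"api": "carry_out", "payload": {
  "motion": [-0.036,0,-0.033,0,0,0,1,-0.036,0,-0.033,0,0,0,1,-0.036,0,-0.033,0,0,0,1,-0.036,0,-0.033,0,0,0,1,-0.036,0,-0.033,0,0,0,1],
  "squeeze": 40
}}

```text
t: 1.2
tool_pos: [0.3516, -0.3109, 0.2354]
orientation: [-0.446, 1.978, -1.975]
force: [1.0, 0.8, 0.9]
opening: 0.0929
```

Emit:
{"api": "carry_out", "payload": {
  "motion": [-0.036,0,-0.033,0,0,0,1,-0.036,0,-0.033,0,0,0,1,-0.036,0,-0.033,0,0,0,1,-0.036,0,-0.033,0,0,0,1,-0.036,0,-0.033,0,0,0,1]
}}

```text
t: 1.7
tool_pos: [0.4444, -0.0785, 0.2371]
orientation: [-0.439, 1.974, -1.978]
force: [1.2, -0.4, -0.1]
opening: 0.093
```

```bash
cat >> h.py <<'E'
def to(P,Y=None):
    s=robot.read_state();M=R.from_rotvec(s["orientation"]).as_matrix()
    d=np.array(P)-s["tool_pos"];print("t",s["t"],"pos",np.round(s["tool_pos"],4),"q",np.round(s["q"],2),"F",np.round(s["force"],1),"op",round(s["opening"],4))
    print("tool shift",(M.T@d).round(4)," axis y",M[:,1].round(3),"z",M[:,2].round(3))
E
python3 -c "
from h import *
to([.541,.147,.237])"
```

```text
t 1.7 pos [ 0.4444 -0.0785  0.2371] q [-0.29 -0.29  1.88 -0.    1.54  0.84] F [ 1.2 -0.4 -0.1] op 0.093
tool shift [-1.835e-01  1.000e-04 -1.628e-01]  axis y [ 0.004 -0.001 -1.   ] z [ 0.426 -0.905  0.003]
```

Emit:
{"api": "carry_out", "payload": {
  "motion": [-0.036,0,-0.032,0,0,0,1,-0.036,0,-0.032,0,0,0,1,-0.036,0,-0.032,0,0,0,1,-0.036,0,-0.032,0,0,0,1,-0.02,0,-0.018,0,0,0,1]
}}

```text
t: 2.2
tool_pos: [0.5327, 0.1346, 0.239]
orientation: [-0.436, 1.969, -1.976]
force: [0.1, -0.5, 0.4]
opening: 0.0933
```

Emit:
{"api": "carry_out", "payload": {
  "motion": [0,0,0,0,0,0,1,0,0,0,0,0,0,1,0,0,0,0,0,0,1,0,0,0,0,0,0,1,0,0,0,0,0,0,1]
}}

```text
t: 2.7
tool_pos: [0.5324, 0.1352, 0.2387]
orientation: [-0.439, 1.968, -1.975]
force: [-0.3, 0.3, 0.1]
opening: 0.0929
```

```bash
python3 -c "
from h import *
to([.541,.147,.237])
for n in('top','side'): cv2.imwrite(f'pics/{n}3.png',imaging.read_camera(n)[100:290,140:390].repeat(3,0).repeat(3,1))"
```

```text
t 2.7 pos [0.5324 0.1352 0.2387] q [ 0.16 -0.01  1.64 -0.    1.51  1.28] F [-0.3  0.3  0.1] op 0.0929
tool shift [-0.0128  0.0018 -0.0069]  axis y [ 0.008 -0.002 -1.   ] z [ 0.431 -0.902  0.005]
```

View pics/side3.png

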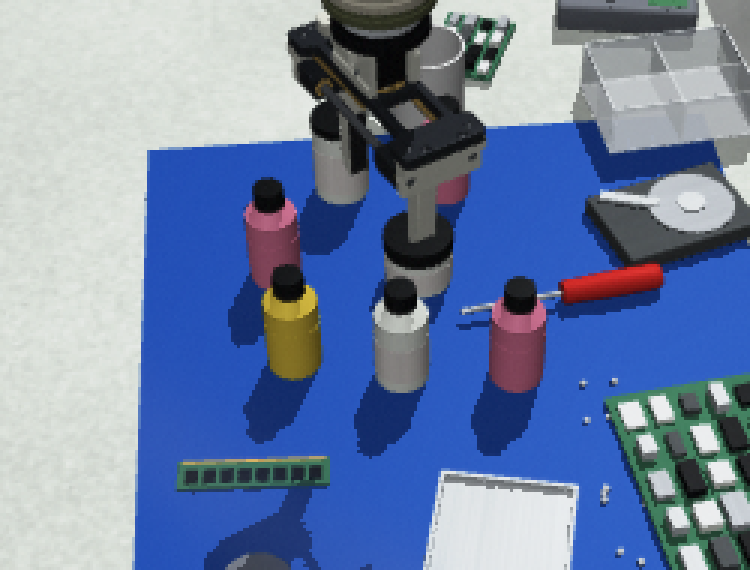

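Emit:
{"api": "carry_out", "payload": {
  "motion": [-0.013,0,-0.007,-0.3,0,-0.4,1,0,0.03,0,0,0,0,1,0,0.03,0,0,0,0,1,0,0.02,0,0,0,0,1,0,0,0,0,0,0,1]
}}

```text
t: 3.3
tool_pos: [0.5431, 0.1452, 0.159]
orientation: [-0.438, 1.975, -1.975]
force: [-0.8, -0.5, -0.0]
opening: 0.093
```

```bash
python3 -c "
from h import *
to([.541,.147,.058])
for n in('top','side'): cv2.imwrite(f'pics/{n}4.png',imaging.read_camera(n)[140:260,190:340].repeat(5,0).repeat(5,1))"
```

```text
t 3.3 pos [0.5431 0.1452 0.159 ] q [0.17 0.07 1.69 0.   1.37 1.3 ] F [-0.8 -0.5 -0. ] op 0.093
tool shift [ 0.0016  0.101  -0.0026]  axis y [ 0.005  0.001 -1.   ] z [ 0.427 -0.904  0.001]
```

View pics/side4.png

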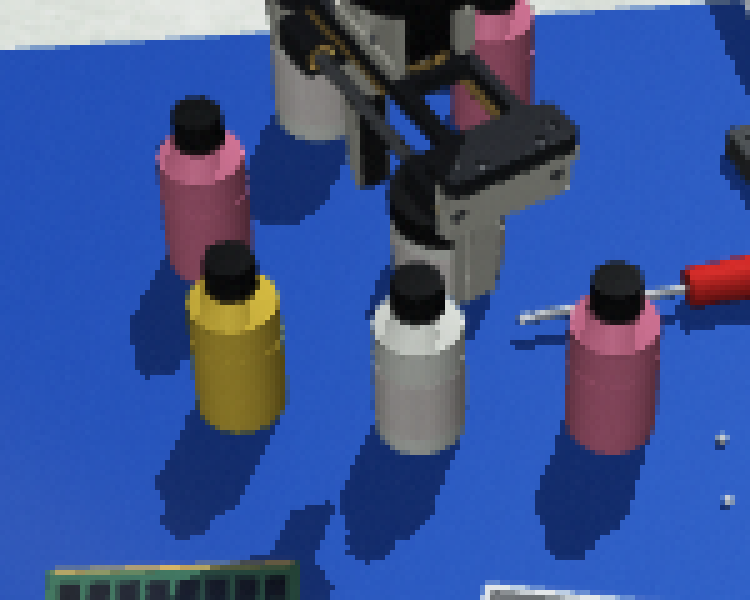

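View pics/top4.png

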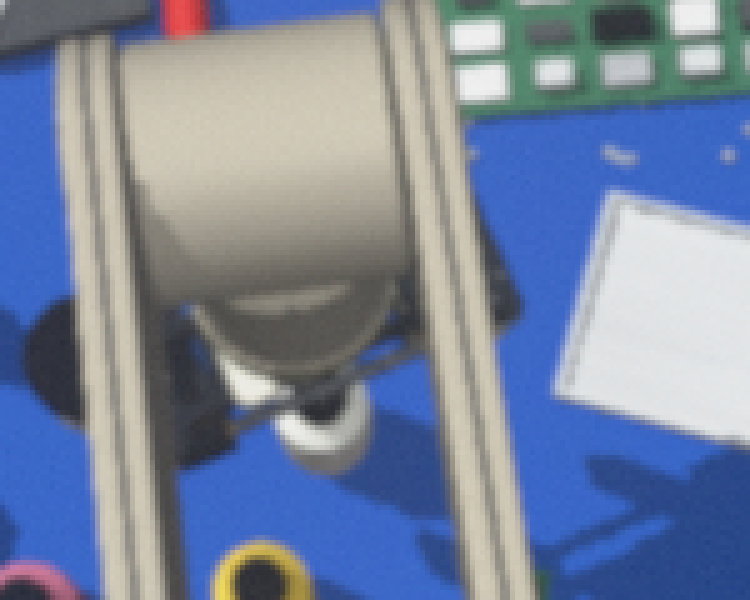

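```bash
python3 -c "
from h import *
for s in(-1,1):
  for e in (.0465,.064):
    p=np.array([.5431,.1452,.14])+s*e*np.array([.427,-.904,0])
    print(s,e,proj('side',p),'crop',(proj('side',p)-[190,140])*5,'top',(proj('top',p)-[190,140])*5)
print((proj('side',[.541,.147,.112])-[190,140])*5,(proj('top',[.541,.147,.112])-[190,140])*5)
print((proj('side',[.541,.147,.0])-[190,140])*5)
"
```

```text
-1 0.0465 [264.0630463  177.39070315] crop [370.31523148 186.95351575] top [229.12527878 407.91825729]
-1 0.064 [260.81065734 173.55197002] crop [354.05328669 167.75985008] top [196.3841783  421.88335804]
1 0.0465 [282.18737964 198.78251079] crop [460.9368982  293.91255394] top [401.78209539 334.27473877]
1 0.064 [285.7649483  203.00504737] crop [478.82474149 315.02523684] top [434.02160925 320.52358036]
[411.38179982 275.70763187] [314.42485182 386.13799078]
[415.13884098 418.91991234]
```

Emit:
{"api": "carry_out", "payload": {
  "motion": [0.001,0.025,-0.002,0,0,0,1,0,0.025,0,0,0,0,1,0,0.025,0,0,0,0,1,0,0.02,0,0,0,0,1,0,0,0,0,0,0,1]
}}

```text
t: 3.9
tool_pos: [0.5524, 0.1478, 0.0768]
orientation: [-0.412, 1.966, -1.968]
force: [-0.3, 0.3, 0.2]
opening: 0.0929
```

```bash
python3 -c "
from h import *
to([.541,.147,.058])
for n in('top','side'): cv2.imwrite(f'pics/{n}5.png',imaging.read_camera(n)[140:260,190:340].repeat(5,0).repeat(5,1))"
```

```text
t 3.9 pos [0.5524 0.1478 0.0768] q [0.17 0.17 1.75 0.   1.19 1.3 ] F [-0.3  0.3  0.2] op 0.0929
tool shift [ 0.0112  0.0185 -0.0043]  axis y [ 0.027  0.005 -1.   ] z [ 0.426 -0.905  0.007]
```

View pics/side5.png

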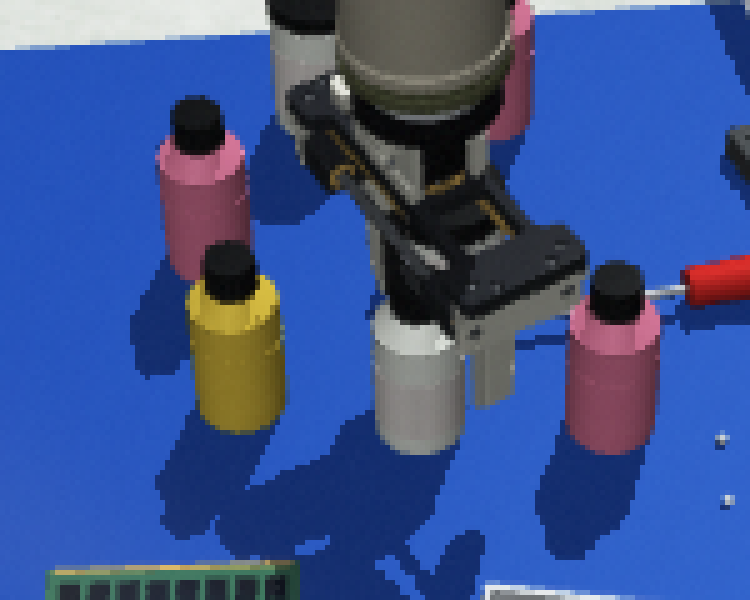

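Emit:
{"api": "carry_out", "payload": {
  "motion": [0.006,0,-0.002,-0.2,0,-0.8,1,0.005,0,-0.002,-0.2,0,-0.7,1,0,0,0,0,0,0,1,0,0,0,0,0,0,1,0,0,0,0,0,0,1]
}}

```text
t: 4.5
tool_pos: [0.5458, 0.1477, 0.0866]
orientation: [-0.429, 1.972, -1.973]
force: [0.2, -0.4, -0.2]
opening: 0.0928
```

```bash
cat >> h.py <<'E'
_to=to
def to(P,psi=None):
    _to(P);M=R.from_rotvec(robot.read_state()["orientation"]).as_matrix()
    w=np.cross(M[:,1],[0,0,-1]);print("turn deg",np.degrees(M.T@w).round(2))
E
python3 -c "
from h import *
to([.541,.147,.058])"
```

```text
t 4.5 pos [0.5458 0.1477 0.0866] q [ 0.17  0.15  1.75 -0.    1.23  1.3 ] F [ 0.2 -0.4 -0.2] op 0.0928
tool shift [ 0.005   0.0285 -0.0015]  axis y [ 0.012  0.002 -1.   ] z [ 0.426 -0.905  0.003]
turn deg [-0.19  0.   -0.67]
```

Emit:
{"api": "carry_out", "payload": {
  "motion": [0.005,0.005,-0.001,-0.2,0,-0.7,1,0.002,0.008,0,0,0,-0.3,1,0,0.008,0,0,0,-0.2,1,0,0.008,0,0,0,-0.2,1,0,0,0,0,0,0,1]
}}

```text
t: 5.0
tool_pos: [0.5376, 0.1453, 0.0541]
orientation: [-0.46, 1.981, -1.987]
force: [-0.9, -0.5, -0.5]
opening: 0.0933
```

```bash

python3 -c "
from h import *
to([.541,.147,.058])"
```

```text
t 5.0 pos [0.5376 0.1453 0.0541] q [ 0.17  0.2   1.76 -0.    1.2   1.31] F [-0.9 -0.5 -0.5] op 0.0933
tool shift [-0.0038 -0.004  -0.0001]  axis y [-0.015 -0.006 -1.   ] z [ 0.426 -0.905 -0.001]
turn deg [ 0.05 -0.    0.94]
```

Emit:
{"api": "carry_out", "payload": {
  "motion": [-0.003,-0.003,0,0,0,0.5,1,0,0,0,0,0,0.2,1,0,0,0,0,0,0,1,0,0,0,0,0,0,1,0,0,0,0,0,0,1]
}}

```text
t: 5.5
tool_pos: [0.5409, 0.1468, 0.0574]
orientation: [-0.446, 1.979, -1.978]
force: [0.4, -0.7, 0.0]
opening: 0.093
```

```bash

python3 -c "
from h import *
to([.541,.147,.058])
for n in('top','side'): cv2.imwrite(f'pics/{n}6.png',imaging.read_camera(n)[140:260,190:340].repeat(5,0).repeat(5,1))"
```

```text
t 5.5 pos [0.5409 0.1468 0.0574] q [0.17 0.19 1.77 0.   1.19 1.3 ] F [ 0.4 -0.7  0. ] op 0.093
tool shift [-0.0002 -0.0006 -0.0001]  axis y [-0.003 -0.    -1.   ] z [ 0.426 -0.905 -0.001]
turn deg [0.05 0.   0.16]
```

View pics/side6.png

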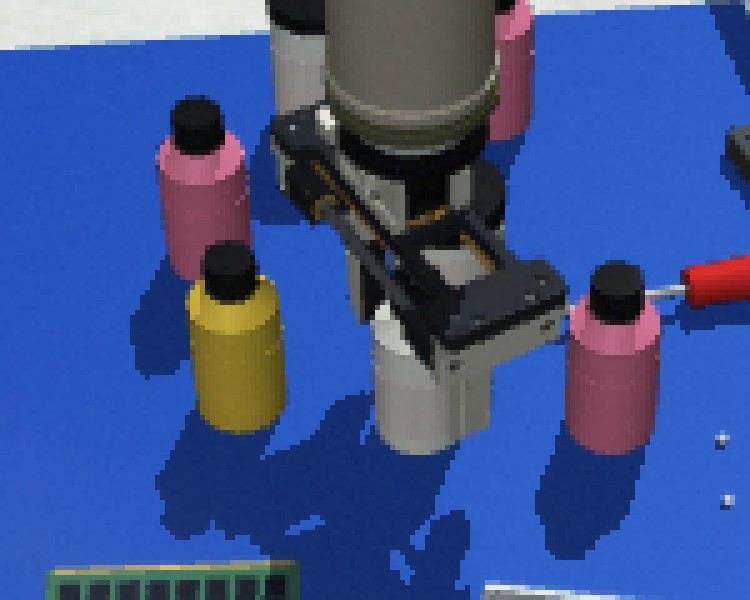

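The gripper straddles the white bottle, whose base shows at about crop (418,440). Closing now.

Emit:
{"api": "carry_out", "payload": {
  "motion": [0,0,0,0,0,0,-1,0,0,0,0,0,0,-1,0,0,0,0,0,0,-1,0,0,0,0,0,0,-1,0,0,0,0,0,0,-1],
  "squeeze": 40
}}

```text
t: 6.1
tool_pos: [0.5409, 0.1468, 0.0575]
orientation: [-0.446, 1.979, -1.978]
force: [-0.5, -0.1, -0.1]
opening: 0.0575
```

Emit:
{"api": "carry_out", "payload": {
  "motion": [0,0,0,0,0,0,-1,0,0,0,0,0,0,-1,0,0,0,0,0,0,-1,0,0,0,0,0,0,-1,0,0,0,0,0,0,-1]
}}

```text
t: 6.6
tool_pos: [0.5411, 0.1466, 0.0576]
orientation: [-0.445, 1.979, -1.979]
force: [-0.4, -0.3, 0.3]
opening: 0.0492
```

```bash

python3 -c "
from h import *
to([.541,.147,.2])"
```

```text
t 6.6 pos [0.5411 0.1466 0.0576] q [ 0.17  0.19  1.77 -0.    1.19  1.3 ] F [-0.4 -0.3  0.3] op 0.0492
tool shift [ 0.0003 -0.1424 -0.0004]  axis y [-0.003 -0.001 -1.   ] z [ 0.426 -0.905 -0.001]
turn deg [0.03 0.   0.15]
```

Emit:
{"api": "carry_out", "payload": {
  "motion": [0,-0.015,0,0,0,0,-1,0,-0.025,0,0,0,0,-1,0,-0.03,0,0,0,0,-1,0,-0.03,0,0,0,0,-1,0,-0.03,0,0,0,0,-1]
}}

```text
t: 7.1
tool_pos: [0.5362, 0.146, 0.1878]
orientation: [-0.461, 1.985, -1.983]
force: [0.0, 0.5, -2.5]
opening: 0.0492
```

Emit:
{"api": "carry_out", "payload": {
  "motion": [0,-0.03,0,0,0,0,-1,0,-0.02,0,0,0,0,-1,0,0,0,0,0,0,-1,0,0,0,0,0,0,-1,0,0,0,0,0,0,-1]
}}

```text
t: 7.6
tool_pos: [0.5383, 0.1466, 0.2478]
orientation: [-0.451, 1.981, -1.979]
force: [0.1, 1.3, -2.9]
opening: 0.0496
```

```bash

python3 -c "
from h import *
to([.528,-.311,.24])
for n in('top','side'): cv2.imwrite(f'pics/{n}7.png',imaging.read_camera(n)[100:260,180:380].repeat(4,0).repeat(4,1)[:600])"
```

```text
t 7.6 pos [0.5383 0.1466 0.2478] q [0.17 0.02 1.59 0.   1.54 1.3 ] F [ 0.1  1.3 -2.9] op 0.0496
tool shift [0.2045 0.0083 0.4095]  axis y [-0.007 -0.001 -1.   ] z [ 0.427 -0.904 -0.002]
turn deg [ 0.13 -0.    0.4 ]
```

View pics/side7.png

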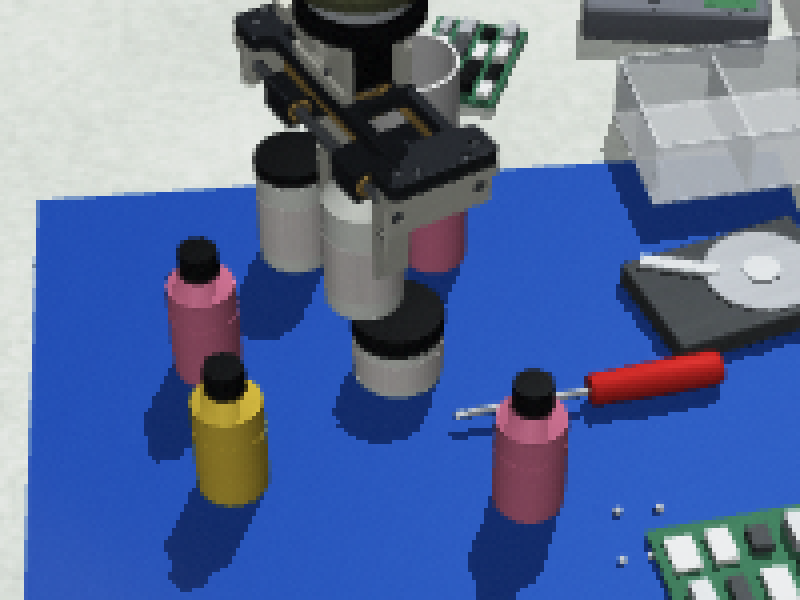

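Emit:
{"api": "carry_out", "payload": {
  "motion": [0.01,0,0.02,0,0,0,-1,0.016,0,0.032,0,0,0,-1,0.016,0,0.032,0,0,0,-1,0.016,0,0.032,0,0,0,-1,0.016,0,0.032,0,0,0,-1]
}}

```text
t: 8.2
tool_pos: [0.5304, -0.0193, 0.2389]
orientation: [-0.473, 1.986, -1.975]
force: [0.7, -1.0, -2.2]
opening: 0.0493
```

Emit:
{"api": "carry_out", "payload": {
  "motion": [0.016,0,0.032,0,0,0,-1,0.016,0,0.032,0,0,0,-1,0.016,0,0.032,0,0,0,-1,0.016,0,0.032,0,0,0,-1,0.016,0,0.032,0,0,0,-1]
}}

```text
t: 8.7
tool_pos: [0.5231, -0.2043, 0.2308]
orientation: [-0.485, 1.996, -1.972]
force: [-0.3, 0.1, -1.9]
opening: 0.0495
```

```bash

python3 -c "
from h import *
to([.528,-.311,.24])"
```

```text
t 8.7 pos [ 0.5231 -0.2043  0.2308] q [-0.46  0.06  1.57 -0.01  1.54  0.66] F [-0.3  0.1 -1.9] op 0.0495
tool shift [ 0.0422 -0.0098  0.0981]  axis y [-0.033  0.005 -0.999] z [ 0.434 -0.901 -0.018]
turn deg [ 1.05 -0.    1.58]
```

Emit:
{"api": "carry_out", "payload": {
  "motion": [0.014,-0.005,0.032,0.4,0,0.6,-1,0.014,-0.005,0.032,0.4,0,0.6,-1,0.008,0,0.02,0.2,0,0.3,-1,0,0,0,0,0,0,-1,0,0,0,0,0,0,-1]
}}

```text
t: 9.2
tool_pos: [0.5224, -0.3024, 0.2314]
orientation: [-0.457, 1.989, -1.971]
force: [1.0, 0.8, -1.8]
opening: 0.049
```

```bash

python3 -c "
from h import *
to([.528,-.311,.24])"
```

```text
t 9.2 pos [ 0.5224 -0.3024  0.2314] q [-0.61  0.16  1.47 -0.    1.53  0.52] F [ 1.   0.8 -1.8] op 0.049
tool shift [-0.0013 -0.0087  0.0101]  axis y [-0.013  0.007 -1.   ] z [ 0.429 -0.903 -0.011]
turn deg [0.65 0.   0.49]
```

Emit:
{"api": "carry_out", "payload": {
  "motion": [-0.001,0,0.006,0.4,0,0.4,-1,0,0,0.004,0.2,0,0.1,-1,0,0,0,0,0,0,-1,0,0,0,0,0,0,-1,0,0,0,0,0,0,-1]
}}

```text
t: 9.7
tool_pos: [0.5282, -0.3077, 0.2295]
orientation: [-0.45, 1.977, -1.97]
force: [-1.0, -0.4, -3.5]
opening: 0.0492
```

```bash

python3 -c "
from h import *
to([.528,-.311,.24])
for n in('top','side'): cv2.imwrite(f'pics/{n}8.png',imaging.read_camera(n))
a=cv2.imread('pics/side8.png')[260:420,200:380];cv2.imwrite('pics/side8c.png',a.repeat(4,0)[:600].repeat(4,1))
a=cv2.imread('pics/top8.png')[150:300,340:540];cv2.imwrite('pics/top8c.png',a.repeat(4,0).repeat(4,1))
"
```

```text
t 9.7 pos [ 0.5282 -0.3077  0.2295] q [-0.61  0.17  1.46  0.    1.51  0.51] F [-1.  -0.4 -3.5] op 0.0492
tool shift [ 0.0016 -0.0105  0.0029]  axis y [-0.002  0.003 -1.   ] z [ 0.432 -0.902 -0.003]
turn deg [ 0.2  -0.    0.01]
```

View pics/side8c.png

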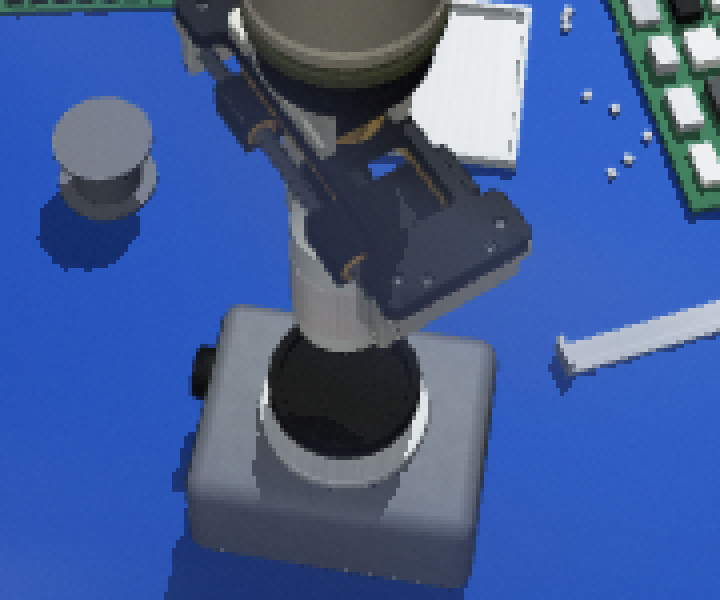

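View pics/top8c.png

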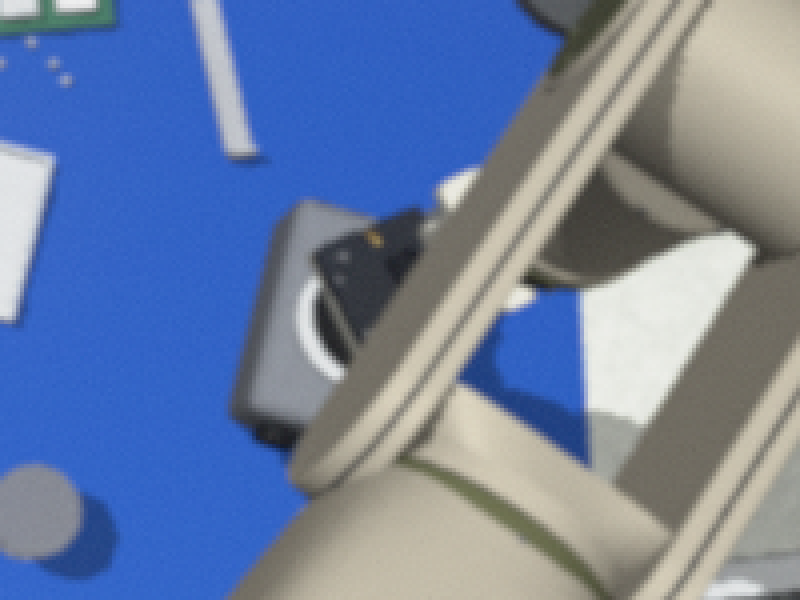

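Emit:
{"api": "carry_out", "payload": {
  "motion": [0.001,0.01,0.003,0.1,0,0,-1,0,0.01,0,0,0,0,-1,0,0.012,0,0,0,0,-1,0,0.012,0,0,0,0,-1,0,0,0,0,0,0,-1]
}}

```text
t: 10.3
tool_pos: [0.5281, -0.3107, 0.1806]
orientation: [-0.45, 1.976, -1.972]
force: [-0.4, 1.1, -3.8]
opening: 0.0495
```

```bash

python3 -c "
from h import *
to([.528,-.3115,.18])
for n in('top','side'): cv2.imwrite(f'pics/{n}9.png',imaging.read_camera(n))
a=cv2.imread('pics/side9.png')[260:420,200:380];cv2.imwrite('pics/side9c.png',a.repeat(4,0)[:600].repeat(4,1))
"
```

```text
t 10.3 pos [ 0.5281 -0.3107  0.1806] q [-0.62  0.2   1.52  0.    1.43  0.51] F [-0.4  1.1 -3.8] op 0.0495
tool shift [0.0004 0.0006 0.0007]  axis y [-0.002  0.002 -1.   ] z [ 0.432 -0.902 -0.003]
turn deg [ 0.15 -0.    0.05]
```

View pics/side9c.png

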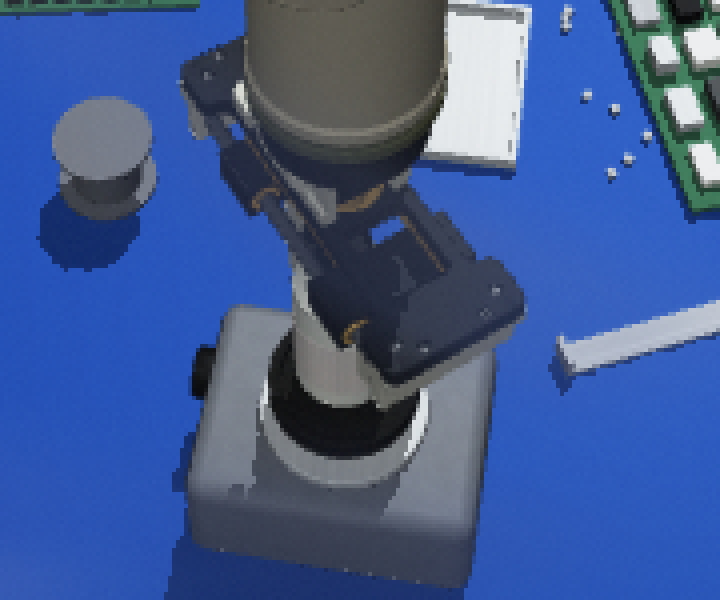

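Emit:
{"api": "carry_out", "payload": {
  "motion": [0,0.004,0,0,0,0,-1,0,0.004,0,0,0,0,-1,0,0.004,0,0,0,0,-1,0,0.003,0,0,0,0,-1,0,0,0,0,0,0,-1]
}}

```text
t: 10.9
tool_pos: [0.5299, -0.3119, 0.1686]
orientation: [-0.446, 1.97, -1.975]
force: [-0.0, -0.9, -1.7]
opening: 0.0495
```

```bash

python3 -c "
from h import *
to([.528,-.3115,.154])"
```

```text
t 10.9 pos [ 0.5299 -0.3119  0.1686] q [-0.62  0.21  1.53  0.    1.4   0.51] F [-0.  -0.9 -1.7] op 0.0495
tool shift [ 0.0016  0.0146 -0.0012]  axis y [ 0.003 -0.001 -1.   ] z [ 0.432 -0.902  0.003]
turn deg [-0.15  0.   -0.12]
```

Emit:
{"api": "carry_out", "payload": {
  "motion": [0.001,0.004,0,0,0,0,-1,0,0.004,0,0,0,0,-1,0,0.004,0,0,0,0,-1,0,0.004,0,0,0,0,-1,0,0,0,0,0,0,-1]
}}

```text
t: 11.4
tool_pos: [0.5299, -0.3125, 0.1561]
orientation: [-0.444, 1.967, -1.975]
force: [-4.2, 4.0, 8.6]
opening: 0.0497
```

```bash

python3 -c "
from h import *
to([.528,-.3115,.154])"
```

```text
t 11.4 pos [ 0.5299 -0.3125  0.1561] q [-0.62  0.21  1.54  0.    1.38  0.51] F [-4.2  4.   8.6] op 0.0497
tool shift [ 0.0013  0.0021 -0.0017]  axis y [ 0.006 -0.003 -1.   ] z [ 0.433 -0.902  0.005]
turn deg [-0.28 -0.   -0.23]
```

Emit:
{"api": "carry_out", "payload": {
  "motion": [0.001,0.004,-0.001,0,0,0,-1,0,0.004,0,0,0,0,-1,0,0.004,0,0,0,0,-1,0,0.003,0,0,0,0,-1,0,0.003,0,0,0,0,-1]
}}

```text
t: 11.9
tool_pos: [0.5309, -0.3127, 0.1542]
orientation: [-0.438, 1.958, -1.978]
force: [-8.5, 6.4, 19.7]
opening: 0.0494
```

```bash

python3 -c "
from h import *
to([.528,-.3115,.154])"
```

```text
t 11.9 pos [ 0.5309 -0.3127  0.1542] q [-0.62  0.21  1.55  0.    1.36  0.51] F [-8.5  6.4 19.7] op 0.0494
tool shift [ 0.0021  0.0002 -0.0023]  axis y [ 0.013 -0.007 -1.   ] z [ 0.434 -0.901  0.012]
turn deg [-0.7  -0.   -0.49]
```

Emit:
{"api": "carry_out", "payload": {
  "motion": [0.001,0.003,-0.001,-0.3,0,-0.2,-1,0.001,0.003,0,-0.2,0,-0.2,-1,0,0.003,0,-0.1,0,-0.1,-1,0,0.003,0,-0.1,0,-0.1,-1,0,0.003,0,-0.1,0,-0.1,-1]
}}

```text
t: 12.4
tool_pos: [0.5321, -0.3135, 0.1542]
orientation: [-0.446, 1.964, -1.976]
force: [-7.1, 4.5, 18.1]
opening: 0.0494
```

```bash

python3 -c "
from h import *
to([.528,-.3115,.154])"
```

```text
t 12.4 pos [ 0.5321 -0.3135  0.1542] q [-0.61  0.22  1.54 -0.    1.37  0.51] F [-7.1  4.5 18.1] op 0.0494
tool shift [ 0.0028  0.0002 -0.0036]  axis y [ 0.006 -0.005 -1.   ] z [ 0.435 -0.901  0.007]
turn deg [-0.4   0.   -0.17]
```

Emit:
{"api": "carry_out", "payload": {
  "motion": [0.001,0.003,-0.001,-0.1,0,-0.1,-1,0.001,0.003,-0.001,-0.1,0,-0.1,-1,0.001,0.003,-0.001,-0.1,0,-0.1,-1,0,0.003,0,-0.1,0,-0.1,-1,0,0.003,0,-0.1,0,-0.1,-1]
}}

```text
t: 12.9
tool_pos: [0.5328, -0.3139, 0.1542]
orientation: [-0.446, 1.96, -1.979]
force: [-7.2, 5.1, 17.7]
opening: 0.0494
```

Emit:
{"api": "carry_out", "payload": {
  "motion": [0.001,0.003,-0.001,-0.1,0,-0.1,-1,0.001,0.003,-0.001,-0.1,0,-0.1,-1,0.001,0.003,-0.001,-0.1,0,-0.1,-1,0,0.003,0,-0.1,0,-0.1,-1,0,0.003,0,-0.1,0,-0.1,-1]
}}

```text
t: 13.4
tool_pos: [0.5335, -0.3141, 0.1543]
orientation: [-0.446, 1.956, -1.981]
force: [-7.3, 5.3, 19.4]
opening: 0.0496
```

Emit:
{"api": "carry_out", "payload": {
  "motion": [0.001,0.003,-0.001,-0.1,0,-0.1,-1,0.001,0.003,-0.001,-0.1,0,-0.1,-1,0.001,0.003,-0.001,-0.1,0,-0.1,-1,0,0.003,0,-0.1,0,-0.1,-1,0,0.003,0,-0.1,0,-0.1,-1]
}}

```text
t: 13.9
tool_pos: [0.5342, -0.3144, 0.1543]
orientation: [-0.446, 1.952, -1.983]
force: [-7.6, 5.0, 19.1]
opening: 0.0492
```

```bash

python3 -c "
from h import *
to([.528,-.3115,.154])
for n in('top','side'): cv2.imwrite(f'pics/{n}10.png',imaging.read_camera(n))
a=cv2.imread('pics/side10.png')[260:420,200:380];cv2.imwrite('pics/side10c.png',a.repeat(4,0)[:600].repeat(4,1))
"
```

```text
t 13.9 pos [ 0.5342 -0.3144  0.1543] q [-0.61  0.22  1.54 -0.01  1.36  0.51] F [-7.6  5.  19.1] op 0.0492
tool shift [ 0.0043  0.0002 -0.0053]  axis y [ 0.01  -0.013 -1.   ] z [ 0.437 -0.899  0.016]
turn deg [-0.94  0.   -0.17]
```

View pics/side10c.png

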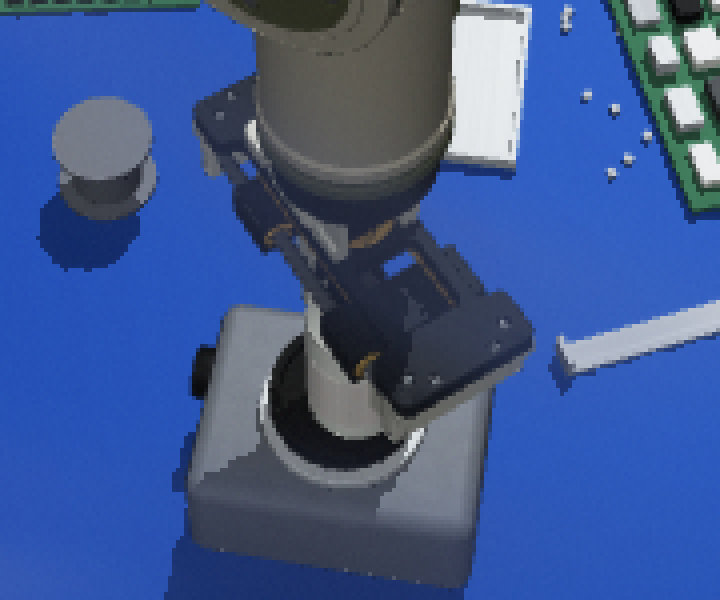

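Emit:
{"api": "carry_out", "payload": {
  "motion": [0,-0.005,0,0,0,0,-1,0,-0.01,0,0,0,0,-1,0,-0.015,0,0,0,0,-1,0,-0.02,0,0,0,0,-1,0,-0.02,0,0,0,0,-1]
}}

```text
t: 14.5
tool_pos: [0.5319, -0.3129, 0.2255]
orientation: [-0.45, 1.956, -1.982]
force: [-0.1, -0.2, -1.8]
opening: 0.0496
```

Emit:
{"api": "carry_out", "payload": {
  "motion": [0,-0.02,0,-0.2,0,0,-1,0,-0.01,0,-0.2,0,0,-1,0,0,0,-0.2,0,0,-1,0,0,0,0,0,0,-1,0,0,0,0,0,0,-1]
}}

```text
t: 15.0
tool_pos: [0.5324, -0.3133, 0.2594]
orientation: [-0.45, 1.965, -1.975]
force: [0.3, -0.0, -2.2]
opening: 0.0493
```

```bash

python3 -c "
from h import *
to([.6065,-.0525,.24])
for n in('top','side'): cv2.imwrite(f'pics/{n}11.png',imaging.read_camera(n))
a=cv2.imread('pics/side11.png')[260:420,200:380];cv2.imwrite('pics/side11c.png',a.repeat(4,0)[:600].repeat(4,1))
"
```

```text
t 15.0 pos [ 0.5324 -0.3133  0.2594] q [-0.61  0.16  1.41 -0.    1.56  0.5 ] F [ 0.3 -0.  -2.2] op 0.0493
tool shift [-0.1804  0.0186 -0.2024]  axis y [ 0.004 -0.004 -1.   ] z [ 0.436 -0.9    0.006]
turn deg [-0.32 -0.   -0.1 ]
```

View pics/side11c.png

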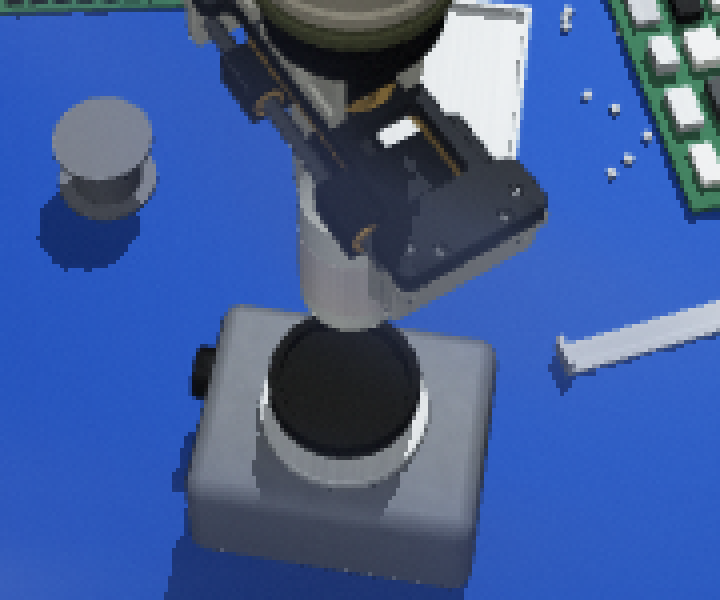

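The cup came back up and the bottle is still held. Moving to the tray.

Emit:
{"api": "carry_out", "payload": {
  "motion": [-0.016,0,-0.018,0,0,0,-1,-0.024,0,-0.027,0,0,0,-1,-0.024,0,-0.027,0,0,0,-1,-0.024,0,-0.027,0,0,0,-1,-0.024,0,-0.027,0,0,0,-1]
}}

```text
t: 15.6
tool_pos: [0.5761, -0.1502, 0.2528]
orientation: [-0.45, 1.977, -1.979]
force: [0.3, 1.0, -2.8]
opening: 0.0498
```

Emit:
{"api": "carry_out", "payload": {
  "motion": [-0.024,0,-0.027,0,0,0,-1,-0.024,0,-0.027,0,0,0,-1,-0.018,0,-0.02,0,0,0,-1,0,0,0,0,0,0,-1,0,0,0,0,0,0,-1]
}}

```text
t: 16.1
tool_pos: [0.6034, -0.0456, 0.2475]
orientation: [-0.462, 1.979, -1.973]
force: [0.2, -1.1, -2.0]
opening: 0.0493
```

```bash

python3 -c "
from h import *
to([.6065,-.0525,.16])"
```

```text
t 16.1 pos [ 0.6034 -0.0456  0.2475] q [-0.16  0.15  1.45 -0.    1.55  0.96] F [ 0.2 -1.1 -2. ] op 0.0493
tool shift [-0.0007  0.0875  0.008 ]  axis y [-0.011  0.    -1.   ] z [ 0.434 -0.901 -0.005]
turn deg [ 0.29 -0.    0.55]
```

Bottle base now at about 0.19 m, and tray contact should come at TCP z ≈ 0.063. Descending in stages.

Emit:
{"api": "carry_out", "payload": {
  "motion": [0,0.015,0.004,0.2,0,0.3,-1,0,0.025,0.003,0.1,0,0.2,-1,0,0.025,0,0,0,0,-1,0,0.025,0,0,0,0,-1,0,0.015,0,0,0,0,-1]
}}

```text
t: 16.6
tool_pos: [0.6067, -0.0581, 0.1412]
orientation: [-0.443, 1.97, -1.978]
force: [-1.4, -0.8, -2.0]
opening: 0.0493
```

Emit:
{"api": "carry_out", "payload": {
  "motion": [0,0.015,0,0,0,0,-1,0,0.015,0,0,0,0,-1,0,0,0,0,0,0,-1,0,0,0,0,0,0,-1,0,0,0,0,0,0,-1]
}}

```text
t: 17.1
tool_pos: [0.6055, -0.0603, 0.1077]
orientation: [-0.444, 1.973, -1.98]
force: [-0.6, 0.3, -1.2]
opening: 0.0496
```

```bash

python3 -c "
from h import *
to([.6065,-.0525,.063])
for n in('top','side'): cv2.imwrite(f'pics/{n}12.png',imaging.read_camera(n))
a=cv2.imread('pics/side12.png')[190:330,220:400];cv2.imwrite('pics/side12c.png',a.repeat(4,0)[:600].repeat(4,1))
a=cv2.imread('pics/top12.png')[140:270,250:410];cv2.imwrite('pics/top12c.png',a.repeat(4,0)[:600].repeat(4,1))
"
```

```text
t 17.1 pos [ 0.6055 -0.0603  0.1077] q [-0.18  0.25  1.6  -0.    1.29  0.95] F [-0.6  0.3 -1.2] op 0.0496
tool shift [-0.0043  0.0447 -0.0068]  axis y [ 0.001 -0.003 -1.   ] z [ 0.428 -0.904  0.003]
turn deg [-0.18  0.    0.03]
```

View pics/side12c.png

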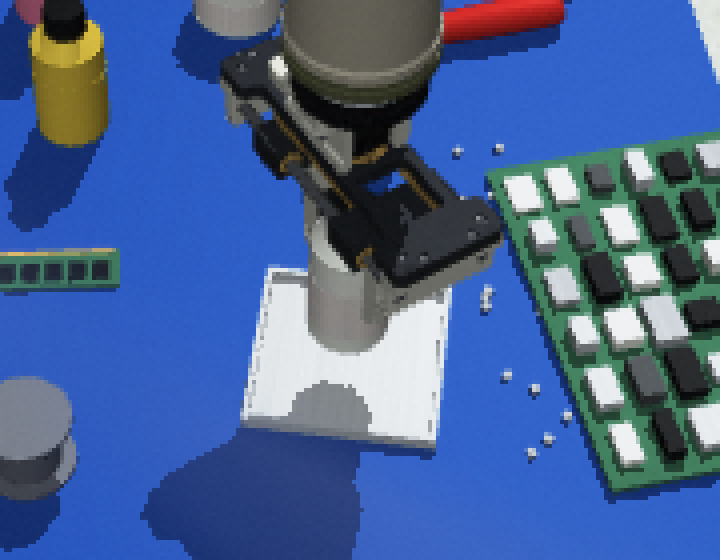

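View pics/top12c.png

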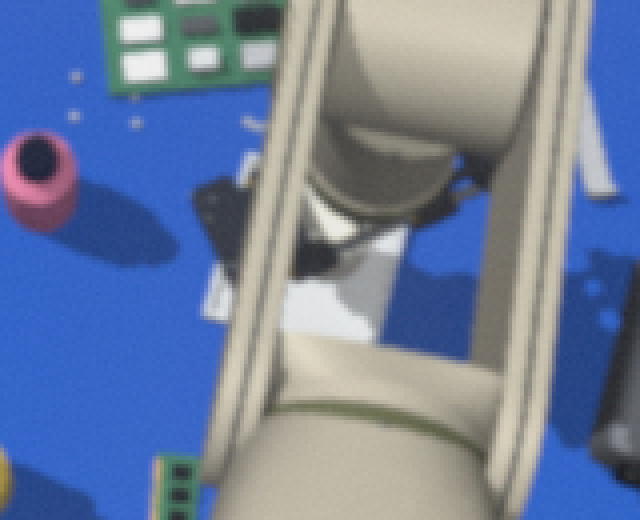

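Emit:
{"api": "carry_out", "payload": {
  "motion": [-0.002,0.008,-0.004,0,0,0,-1,-0.001,0.01,-0.002,0,0,0,-1,0,0.01,0,0,0,0,-1,0,0.006,0,0,0,0,-1,0,0,0,0,0,0,-1]
}}

```text
t: 17.7
tool_pos: [0.6071, -0.0527, 0.0726]
orientation: [-0.441, 1.97, -1.979]
force: [-0.6, -0.8, -3.1]
opening: 0.049
```

```bash

python3 -c "
from h import *
to([.6065,-.0525,.063])"
```

```text
t 17.7 pos [ 0.6071 -0.0527  0.0726] q [-0.17  0.28  1.62 -0.    1.23  0.96] F [-0.6 -0.8 -3.1] op 0.049
tool shift [ 0.0005  0.0096 -0.0005]  axis y [ 0.005 -0.004 -1.   ] z [ 0.429 -0.903  0.005]
turn deg [-0.3   0.   -0.14]
```

Emit:
{"api": "carry_out", "payload": {
  "motion": [0,0.003,0,-0.1,0,0,-1,0,0.003,0,-0.1,0,0,-1,0,0.003,0,0,0,0,-1,0,0,0,0,0,0,-1,0,0,0,0,0,0,-1]
}}

```text
t: 18.2
tool_pos: [0.6072, -0.053, 0.0628]
orientation: [-0.442, 1.974, -1.976]
force: [0.5, 0.1, -2.5]
opening: 0.0494
```

```bash

python3 -c "
from h import *
to([.6065,-.0525,.063])"
```

```text
t 18.2 pos [ 0.6072 -0.053   0.0628] q [-0.17  0.3   1.63  0.    1.21  0.96] F [ 0.5  0.1 -2.5] op 0.0494
tool shift [ 0.0004 -0.0002 -0.0007]  axis y [ 0.003 -0.    -1.   ] z [ 0.429 -0.904  0.001]
turn deg [-0.07 -0.   -0.13]
```

Not touching yet. Going down in 1 mm steps.

Emit:
{"api": "carry_out", "payload": {
  "motion": [0,0.001,0,0,0,0,-1,0,0.001,0,0,0,0,-1,0,0.001,0,0,0,0,-1,0,0,0,0,0,0,-1,0,0,0,0,0,0,-1]
}}

```text
t: 18.7
tool_pos: [0.6082, -0.0531, 0.0619]
orientation: [-0.44, 1.973, -1.976]
force: [0.9, -1.0, -2.0]
opening: 0.0494
```

```bash

python3 -c "
from h import *
to([.6065,-.0525,.063])"
```

```text
t 18.7 pos [ 0.6082 -0.0531  0.0619] q [-0.17  0.3   1.63  0.    1.21  0.96] F [ 0.9 -1.  -2. ] op 0.0494
tool shift [ 0.0013 -0.0011 -0.0012]  axis y [ 0.005 -0.001 -1.   ] z [ 0.429 -0.904  0.003]
turn deg [-0.15  0.   -0.23]
```

Emit:
{"api": "carry_out", "payload": {
  "motion": [0,0.0015,0,0,0,-0.1,-1,0,0.0015,0,0,0,-0.1,-1,0,0.001,0,0,0,0,-1,0,0.001,0,0,0,0,-1,0,0,0,0,0,0,-1]
}}

```text
t: 19.2
tool_pos: [0.609, -0.053, 0.0615]
orientation: [-0.443, 1.972, -1.978]
force: [0.0, 0.2, -1.7]
opening: 0.0494
```

```bash

python3 -c "
from h import *
to([.6065,-.0525,.063])"
```

```text
t 19.2 pos [ 0.609  -0.053   0.0615] q [-0.17  0.3   1.62 -0.    1.21  0.96] F [ 0.   0.2 -1.7] op 0.0494
tool shift [ 0.0021 -0.0015 -0.0016]  axis y [ 0.003 -0.002 -1.   ] z [ 0.429 -0.903  0.003]
turn deg [-0.19  0.   -0.08]
```

Emit:
{"api": "carry_out", "payload": {
  "motion": [0,0.002,0,0,0,0,-1,0,0.002,0,0,0,0,-1,0,0.002,0,0,0,0,-1,0,0.002,0,0,0,0,-1,0,0.002,0,0,0,0,-1]
}}

```text
t: 19.7
tool_pos: [0.6096, -0.053, 0.0613]
orientation: [-0.444, 1.972, -1.978]
force: [-10.6, 1.3, 17.9]
opening: 0.0494
```

```bash

python3 -c "
from h import *
to([.6065,-.0525,.063])
for n in('top','side'): cv2.imwrite(f'pics/{n}13.png',imaging.read_camera(n))
a=cv2.imread('pics/side13.png')[190:330,220:400];cv2.imwrite('pics/side13c.png',a.repeat(4,0)[:600].repeat(4,1))
"
```

```text
t 19.7 pos [ 0.6096 -0.053   0.0613] q [-0.17  0.31  1.62 -0.    1.21  0.96] F [-10.6   1.3  17.9] op 0.0494
tool shift [ 0.0026 -0.0017 -0.0018]  axis y [ 0.002 -0.003 -1.   ] z [ 0.429 -0.903  0.003]
turn deg [-0.2   0.   -0.05]
```

View pics/side13c.png

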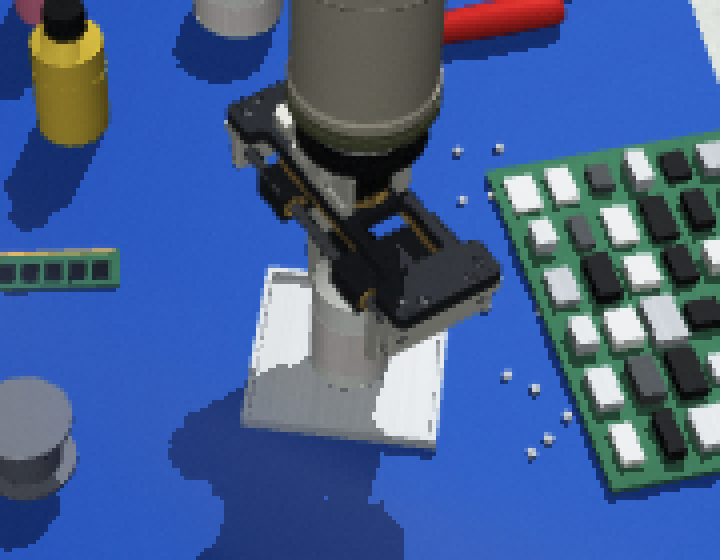

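Base is on the tray floor, 18 N. Relaxing, then opening.

Emit:
{"api": "carry_out", "payload": {
  "motion": [0,0,0,0,0,0,-1,0,0,0,0,0,0,-1,0,0,0,0,0,0,-1,0,0,0,0,0,0,0.5,0,0,0,0,0,0,1]
}}

```text
t: 20.3
tool_pos: [0.61, -0.0531, 0.061]
orientation: [-0.443, 1.971, -1.978]
force: [0.4, -0.0, -0.2]
opening: 0.061
```

Emit:
{"api": "carry_out", "payload": {
  "motion": [0,0,0,0,0,0,1,0,0,0,0,0,0,1,0,0,0,0,0,0,1,0,0,0,0,0,0,1,0,0,0,0,0,0,1]
}}

```text
t: 20.8
tool_pos: [0.6103, -0.0531, 0.061]
orientation: [-0.442, 1.971, -1.978]
force: [-0.4, -0.6, 0.3]
opening: 0.0921
```

```bash

python3 -c "
from h import *
to([.6065,-.0525,.063])
for n in('top','side'): cv2.imwrite(f'pics/{n}14.png',imaging.read_camera(n))
a=cv2.imread('pics/side14.png')[190:330,220:400];cv2.imwrite('pics/side14c.png',a.repeat(4,0)[:600].repeat(4,1))
"
```

```text
t 20.8 pos [ 0.6103 -0.0531  0.061 ] q [-0.17  0.31  1.62 -0.    1.21  0.96] F [-0.4 -0.6  0.3] op 0.0921
tool shift [ 0.0032 -0.002  -0.0022]  axis y [ 0.004 -0.003 -1.   ] z [ 0.429 -0.903  0.004]
turn deg [-0.25  0.   -0.12]
```

View pics/side14c.png

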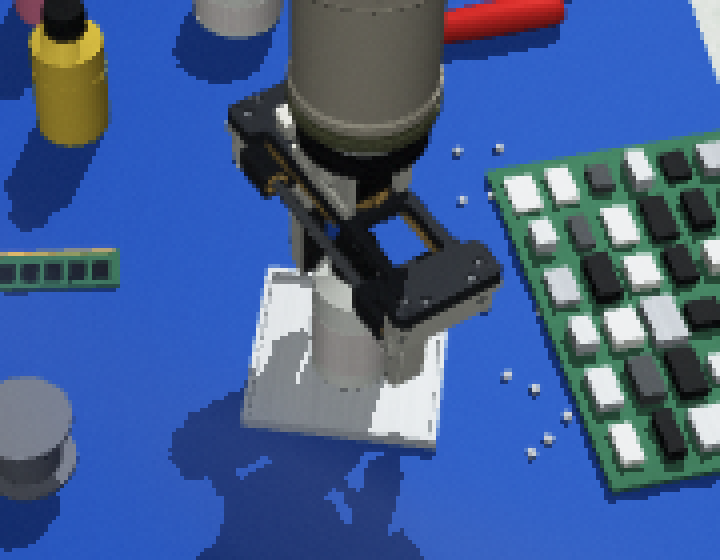

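Bottle is free and upright. Retreating straight up, small steps first.

Emit:
{"api": "carry_out", "payload": {
  "motion": [0,-0.01,0,0,0,0,1,0,-0.015,0,0,0,0,1,0,-0.02,0,0,0,0,1,0,-0.02,0,0,0,0,1,0,-0.02,0,0,0,0,1]
}}

```text
t: 21.4
tool_pos: [0.6081, -0.0525, 0.1496]
orientation: [-0.447, 1.974, -1.978]
force: [-0.6, -0.2, -0.5]
opening: 0.0932
```

Emit:
{"api": "carry_out", "payload": {
  "motion": [0,-0.03,0,0,0,0,1,0,-0.04,0,0,0,0,1,0,-0.04,0,0,0,0,1,0,-0.03,0,0,0,0,1,0,0,0,0,0,0,1]
}}

```text
t: 21.9
tool_pos: [0.6087, -0.0522, 0.3075]
orientation: [-0.435, 1.965, -1.978]
force: [0.7, 0.9, 0.6]
opening: 0.0933
```

Emit:
{"api": "carry_out", "payload": {
  "motion": [0.03,0,0.03,0,0,0,1,0.03,0,0.03,0,0,0,1,0.03,0,0.03,0,0,0,1,0.02,0,0.02,0,0,0,1,0,0,0,0,0,0,1]
}}

```text
t: 22.4
tool_pos: [0.5554, -0.2019, 0.3133]
orientation: [-0.432, 1.956, -1.977]
force: [0.3, 0.2, 0.5]
opening: 0.0931
```

Emit:
{"api": "carry_out", "payload": {
  "motion": [0,0,0,0,0,0,1,0,0,0,0,0,0,1,0,0,0,0,0,0,1,0,0,0,0,0,0,1,0,0,0,0,0,0,1]
}}

```text
t: 22.9
tool_pos: [0.556, -0.1988, 0.3137]
orientation: [-0.433, 1.955, -1.974]
force: [0.5, 0.7, 0.2]
opening: 0.0931
```

```bash

python3 -c "
from h import *
to([.6065,-.0525,.063])
for n in('top','side'): cv2.imwrite(f'pics/{n}15.png',imaging.read_camera(n))
for n in('top','side'):
  for r in models.outline_of(n,'bottle'):
    p=r['pixel']; e=proj(n,[.607,-.053,.06])
    if np.hypot(*(np.array(p)-e))<15: print(n,p,r['confidence'],onz(n,p,.06))
"
```

```text
t 22.9 pos [ 0.556  -0.1988  0.3137] q [-0.43  0.07  1.42  0.    1.64  0.69] F [0.5 0.7 0.2] op 0.0931
tool shift [-0.1055  0.2509 -0.1129]  axis y [ 0.019 -0.005 -1.   ] z [ 0.436 -0.9    0.013]
turn deg [-0.73  0.   -0.84]
top [327.6, 201.0] 0.75 [ 0.60108807 -0.04722258  0.06      ]
side [302.6, 275.7] 0.69 [ 0.59358886 -0.08242952  0.06      ]
```

View pics/side15.png

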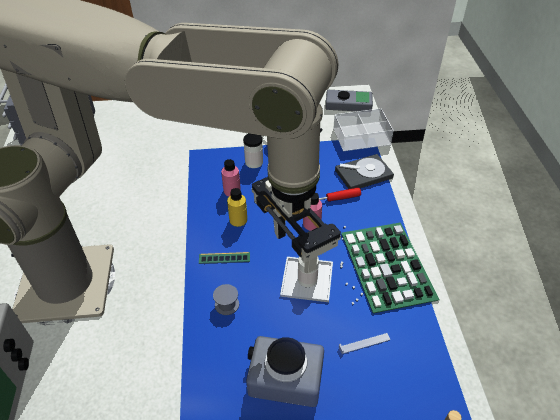

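View pics/top15.png

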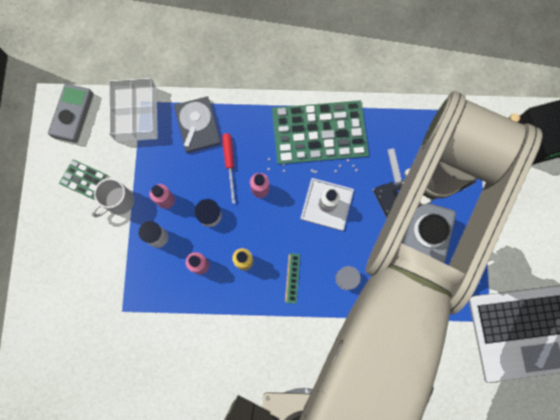

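The top view shows the bottle upright in the tray at (328,200). The cup is up and the bystanders are in place; the side view has the bottle partly hidden by the gripper. Handing in.

```bash
python3 -c "
from h import *
print(robot.close_job())"
```

```text
the job is handed in; nothing more can be done
None
```

I pressed the white bottle down in the mixer cup, then set it upright in the drip tray, and handed the job in at about 23 s. `close_job` gave no verdict.

- **Press:** TCP height stopped dropping at 0.154 m, matching the predicted stop. The wrist force read 18–20 N upward on the tool, above the 12 N needed. It held for about 2 s, and in the picture the cup sat down on its collar. Under that load the bottle drifted outward, to about 7 mm off the cup's centre by TCP, inside the 14 mm limit. The wrist also showed about 9 N of sideways force.
- **Cup:** it came back up after the lift, as seen in the side picture.
- **Placing:** the top camera puts the bottle within about 7 mm of the tray's centre, standing upright. The gripper was open, at about 0.31 m height, and touching nothing.
- **Bystanders:** the ones in view appear to be where they were at the start. I checked this by eye only, and the arm hid part of the side view.
- **One disagreement:** the side network's last position for the bottle was about 3 cm off the top camera's. The gripper hid part of the bottle in that view, so I trusted the top view and the released TCP position, which agreed to about 1 cm.

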